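# Tip a display plinth over into the marking-out jig and seat it

## Robot

A 6-joint arm with a two-finger parallel gripper is mounted at the origin on the work surface. World frame = base frame: x ahead of the robot, y to its left, z up, the work surface at z = 0. Lengths are in m, angles in degrees, forces in N, time in s.
With the tool pointing down it reaches from about 0.325 to 0.75 m from the base axis. Payload 7.6 kg.
Tool frame: the origin (TCP) lies at the very end of the fingers, on their centre line; the grasp point (between the pads) lies 19 mm behind it; x points along the fingers, y is the direction in which the jaws open and shut, and the axes are right-handed (so a half turn about x gives the same grasp; the last joint's range is limited). The gripper opens to 85 mm and grips with 20 to 120 N. Pads are 22 mm wide; open, the fingers measure 114 mm over their backs; the gripper's body (76 mm by 85 mm) begins 54 mm behind the grasp point. The pads swing forward as they close: fully open they stand 13 mm farther back than shut.
Start: joints at [65.472, 2.991, 80.254, -0, 96.75, -4.028], TCP at [0.184, 0.492, 0.231] pointing down, gripper open.
Joint ranges: [-166.34, 166.34], [-52.06, 124.39], [6.96, 135.62], [-60.46, 240.46], [14.63, 156.25], [-167.68, 167.68]. Speed limits (degrees/s): [147.25, 147.25, 172.46, 180, 180, 180].

## Interface

Orientations are given as a 3x3 rotation matrix whose columns are the frame's x, y, z axes.
In Python, from cell import ctrl, capture gives the robot as it stands.
- The arm moves only by the tool send_rows, never from a script. Its argument "rows" is a list of rows, each a list of 5 numbers: the closure, from -1 (fully open) to 1 (shut), so that 0 is half open, then the shift along the tool's x, y, z in m, then the turn about the tool's x in degrees. A call has 1 to 20 rows; each row shifts and turns the commanded pose from where the row before left it, along the tool's axes as they then stand; what a row does not reach is not made up. A row lasts 1/8 s, in which the tool goes at most 62.5 mm and 10.7 degrees, less where a joint would pass 70% of its speed; a pose out of reach is approached as far as the arm can. A call is refused whole if a number of a shift passes 0.0625 or a number of a turn 10.7, either way. A call with a gripper value outside its range is refused whole. The fingers move at their own pace and stop on an object; "grip_force" is the grip in N (left out, the last holds). Time passes only in rows, so rows that do not move let the fingers close. It gives the time, the measured TCP pose, the force and the opening at its end, in the units of the state.
- ctrl.observe(): the state, without advancing time (a new reading comes with each control period).
- capture(name): name is "scene" or "top" or "wrist"; returns a dict with "color" (384x512x3 uint8, red, green, blue), "vfov" (degrees; the focal length in pixels is half the picture's height over the tangent of half this angle, whatever the lens; pixels are square), "cx", "cy" (the principal point, pixels), "cam_to_world" (4x4, takes a point from camera to world coordinates). Camera axes: x right, y down, z forward; pixel columns grow to the right and rows downward; lengths in m; the calibration is good to about 2 mm. A picture is of the moment at which its call begins. There is no depth.
- ctrl.sign_off(): hands the job in, once; it reports no verdict.
The state is a dict: "time": time; "q": joint angles; "joint_velocities": joint speeds; "joint_torque": joint torques, N m; "position": TCP position; "tool_rot": TCP orientation; "force": force on the tool from outside, world axes, zero at the start; "torque": the same for the moment, N m; "gripper_width": finger opening in m.
Only numpy, scipy, OpenCV 4.12 (cv2) and the standard library are available. Lean on these libraries where they do the work, as an engineer would, in place of code of your own. Each camera call takes 0.05 s, during which the arm holds its last target.

## Task

Push the tall standing wooden plinth over towards the orange pad, so that it lies on the jig's bed with its brass plate up; do not lift it. Then slide it sideways until it lies flush along the aluminium fence, and after that push it lengthways along the fence until it bears on the orange sprung pad, pressing the pad with about 8 N more than the sliding took for half a second before letting go: it must stay flush and touching the pad. Be gentle, never more than 15 N against pad or fence, and leave everything else on the desk where it is.

Things in the scene. Friction and masses are not known exactly. Their poses are not given: they have to be found in the camera images.
- plinth: dark wooden plinth, 50 x 60 x 170 mm (own x, y, z), black groove near the foot, brass plate on its -x face. It starts upright on the jig's bed, its x axis within 0.06 rad of the jig's +x. Origin: centre of the foot's underside, z up to its top. Tipped as asked, z points along the jig's +x, x points down, and the origin is on the end face away from the pad, 25 mm above the bed.
- plinth_mid (a point): the plinth's middle and mass centre, 85 mm from the foot; 0.35 to 0.6 kg. A push 115 mm or more above the bed tips it: it passes its balance point after about 40 mm of push and falls by itself; a low push slides it. Lying, it slides on the bed against 1.5 to 4.5 N of friction.
- plinth_edge (a point): middle of the foot's edge on the plinth's +x side, the edge it tips about; it must stay on the bed (not lifted over 20 mm)
- jig: marking-out jig fixed to the desk: plywood bed 380 x 130 mm (its x, y), 12 mm thick. Origin: centre of the underside; +x runs along the bed to the end stop, z up. The top of the bed is at z = 12 mm. The fence is along its -y side, the +y side is open.
- fence: rigid aluminium fence on the jig, 22 mm high above the bed, 18 mm wide, from x = -180 to +160 mm of the jig. Its inner face is at y = -45 mm of the jig, so the plinth lying flush has its centre line at y = -15 mm of the jig. Origin: 9 mm behind that face, at bed height, at the jig's x = 0.
- stop: grey end stop post on the jig, 16 mm thick, 45 mm high. Origin: centre of its foot, on the bed. It carries a clamped steel carriage and before it (to the jig's -x) the orange pad, 44 mm wide, 4 to 40 mm above the bed, on the jig's y = -15 mm.
- stop_zero (a point): point on the post 22 mm over the bed. The free pad's face stands 39 to 77 mm from here towards the jig's -x, varying, not measured: feel for it. The pad is sprung and damped (80 N per m/s), 0.8 mm per N, 10 mm of travel, rigid beyond. Let go, it pushes the plinth back a little until friction holds it.
- paint_bottle: bystander, leave alone: small paint bottle with blue cap, 32 mm across, 62 tall
- thinner_jar: bystander, leave alone: jar with white cap, 48 mm across, 60 tall
- tin_dish: bystander, leave alone: flat steel dish with a bit of wood on it, 48 mm across, 14 tall
- sprue_jar: bystander, leave alone: clear open jar, 64 mm across, 70 tall
- parts_tray: bystander, leave alone: clear parts tray, 120 x 90 x 28 mm
- brush: bystander, leave alone: paint brush lying flat, 160 mm long
- pot: bystander, leave alone: white bowl, 72 mm across, 45 tall
Not all that is in view belongs to the job. Several things have the shape of the plinth; the one meant has the colours described above.

How it is judged (in metres and radians):
On the way, in this order (a step that is already met when the one before it is completed fails the run):
1. the plinth lies on the bed, tipped towards the pad, brass plate up (angle between plinth's own x axis and vertical above 3.07 rad and height (world z) of plinth below 0.042 m), for 0.2 s.
2. the lying plinth is flush along the fence (all of step 1 and y of plinth in the frame of jig between -0.019 and -0.012 m and angle between the z axis of plinth and the x axis of jig, either way round below 0.035 rad), for 0.2 s.
3. flush along the fence, the plinth is pressed on the sprung pad with at least 4 N (all of step 2 and contact force between plinth and stop above 4 N), for 0.25 s.
At the end, for the whole second after the job is handed in: The plinth lies at rest on the bed, brass plate up (within 4 degrees), parallel to the fence within 2 degrees and within 3 mm of it, and still touches the sprung pad (over 0.2 N) (all of step 2 and contact force between plinth and stop above 0.2 N and linear speed of plinth below 0.01 m/s).
It fails at once if the plinth presses on the end stop or its pad with more than 16 N (contact force between plinth and stop above 16 N).
It fails at once if the plinth presses on the fence with more than 16 N (contact force between plinth and fence above 16 N).
It fails at once if the plinth is lifted: its tipping edge is over 20 mm above the bed (height (world z) of plinth_edge above 0.032 m).
It fails at once if something else on the desk is moved by more than 15 mm (distance of any of paint_bottle, thinner_jar, tin_dish, sprue_jar, parts_tray, brush, pot from where it was at the start of the episode above 0.015 m).
It also fails if it takes over 72 s, if anything falls off the work surface, if the arm or the gripper's body presses on something with over 40 N, if the wrist force passes 120 N, or if a joint passes its speed limit or range.

## Working session

There is one attempt and no reset: what is moved stays moved. The work goes in short steps, Python scripts to look and compute and a tool call to move; the robot and the scene stay as the last step left them, time stands still between calls to the robot, and variables do not carry over. Pictures are saved under pics/ and viewed, and the job is handed in when it is done.

Besides the shell and the picture viewer there is one more tool, called after ">>>" as name(argument=value, ...), one argument or row to a line, values as JSON. send_rows: Moves the arm, as the interface text tells. Its arguments: {"type":"object","properties":{"rows":{"type":"array","items":{"type":"array","items":{"type":"number"}}},"grip_force":{"type":"number"}},"required":["rows"]}

```bash
ls; mkdir -p pics
python3 - <<'E'
from cell import ctrl,capture
import cv2,numpy as np
np.set_printoptions(precision=4,suppress=True)
print(ctrl.observe())
for n in ["scene","top","wrist"]:
    c=capture(n); cv2.imwrite(f"pics/{n}0.png",cv2.resize(c["color"][:,:,::-1],(800,600),interpolation=cv2.INTER_CUBIC))
    print(n,c["vfov"],c["cx"],c["cy"],c["cam_to_world"])
E
```

```text
pics
{'time': 0.0, 'q': array([65.4731,  3.028 , 80.312 , -0.0022, 96.7499, -4.029 ]), 'joint_velocities': array([ 0.0732,  0.023 ,  0.0692,  0.0352,  0.0276, -0.1385]), 'joint_torque': array([ -0.0014, -38.1645, -36.0201,  -0.0001,   0.0058,   0.    ]), 'position': array([0.1837, 0.4915, 0.2305]), 'tool_rot': array([[-0.0006,  0.3502,  0.9367],
       [-0.0014,  0.9367, -0.3502],
       [-1.    , -0.0016, -0.0001]]), 'force': array([-0.486 , -0.0912,  0.5784]), 'torque': array([-0.0267, -0.001 , -0.0137]), 'gripper_width': 0.08519051982900318}
scene 48.42650469570955 254.36479034522824 190.63420731456623 [[-0.4537  0.6761 -0.5806  1.1856]
 [ 0.8911  0.3426 -0.2974  0.3249]
 [-0.0022 -0.6524 -0.7579  0.8967]
 [ 0.      0.      0.      1.    ]]
top 44.75330475743997 249.53359712263185 189.95528692402996 [[ 0.0184 -0.9882  0.1524  0.3668]
 [-0.9998 -0.0178  0.005   0.0104]
 [-0.0022 -0.1524 -0.9883  1.2535]
 [ 0.      0.      0.      1.    ]]
wrist 58.76211864339507 255.17039479693784 197.7672918007886 [[ 0.3507  0.8857  0.3043  0.1057]
 [ 0.9365 -0.3314 -0.1147  0.5202]
 [-0.0007  0.3252 -0.9457  0.3741]
 [ 0.      0.      0.      1.    ]]
```

View pics/scene0.png

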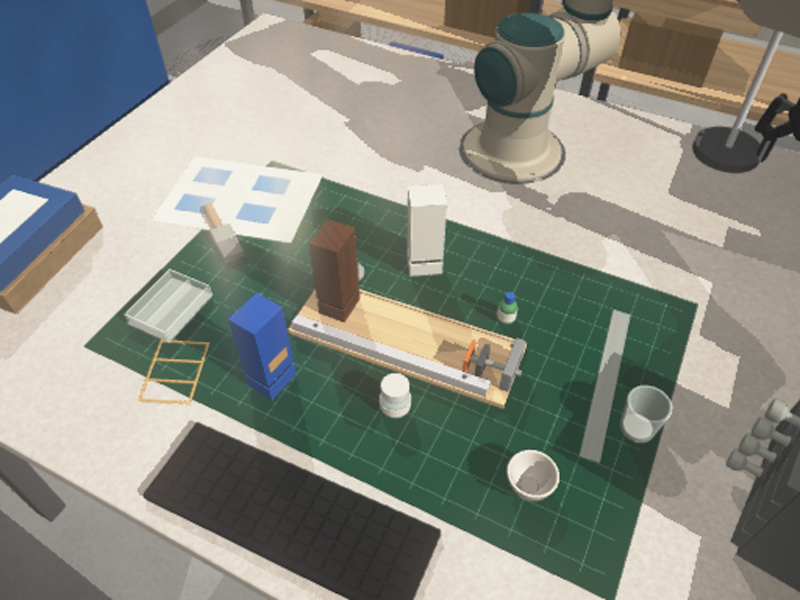

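View pics/top0.png

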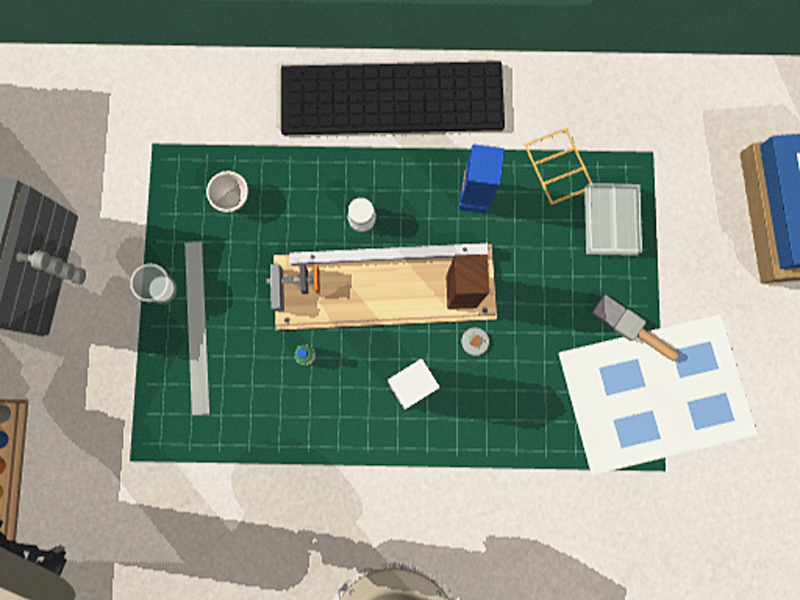

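View pics/wrist0.png

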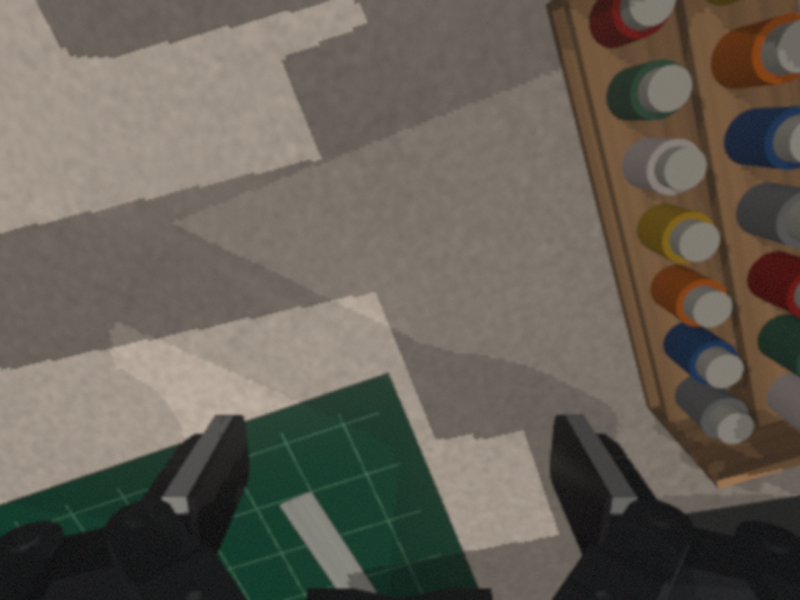

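Three things have the plinth's shape. In the scene view they are the dark wooden block on the jig (335,270), the blue box (262,345) and the white box (427,230). The dark brown one on the bed fits the description. I'll confirm it in crops and measure the jig from them.

Run:
```python
from cell import ctrl,capture
import cv2,numpy as np
c=capture("top")["color"][:,:,::-1]
cv2.imwrite("pics/topc.png",cv2.resize(c[145:225,165:325],(800,400),interpolation=cv2.INTER_CUBIC))
c=capture("scene")["color"][:,:,::-1]
cv2.imwrite("pics/scenec.png",cv2.resize(c[130:265,180:340],(710,600),interpolation=cv2.INTER_CUBIC))
```

```text
(no output)
```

View pics/topc.png

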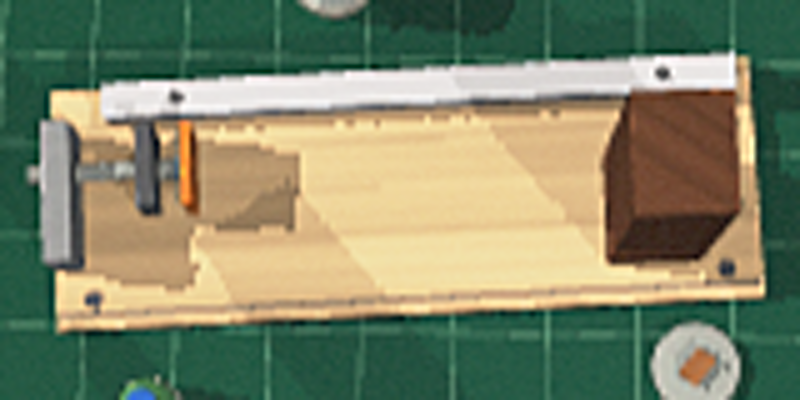

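View pics/scenec.png

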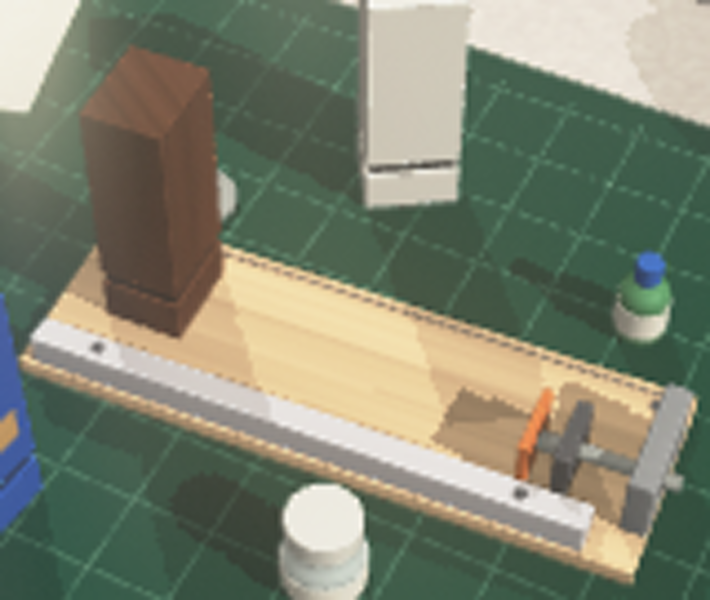

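```bash
cat > h.py <<'E'
import numpy as np, cv2
from cell import ctrl,capture
np.set_printoptions(precision=4,suppress=True)
def K(c):
    f=c["color"].shape[0]/2/np.tan(np.radians(c["vfov"])/2); return np.array([[f,0,c["cx"]],[0,f,c["cy"]],[0,0,1]])
def proj(c,P):
    T=np.linalg.inv(c["cam_to_world"]); p=np.atleast_2d(P)@T[:3,:3].T+T[:3,3]; q=p@K(c).T; return q[:,:2]/q[:,2:]
def back(c,uv,z):
    uv=np.atleast_2d(uv); d=np.c_[uv,np.ones(len(uv))]@np.linalg.inv(K(c)).T@c["cam_to_world"][:3,:3].T
    o=c["cam_to_world"][:3,3]; return o+d*((z-o[2])/d[:,2])[:,None]
E
cat > fit.py <<'E'
from h import *
from scipy.optimize import least_squares
t=capture("top"); s=capture("scene")
tc=lambda a:(np.array(a,float)+.5)/5-.5+[165,145]
sc=lambda a:(np.array(a,float)+.5)/[4.4375,4.4444]-.5+[180,130]
# jig points
J=[(t,tc((50,90)),(.19,-.065,.012)),(t,tc((748,57)),(-.19,-.065,.012)),(t,tc((58,318)),(.19,.065,.012)),(t,tc((764,285)),(-.19,.065,.012)),
(t,tc((101,85)),(.16,-.063,.034)),(t,tc((735,52)),(-.18,-.063,.034)),(s,sc((632,570)),(.19,-.065,.012)),(s,sc((25,353)),(-.19,-.065,.012))]
Pl=[(t,tc(a),b) for a,b in [((632,90),(.025,-.03,.17)),((738,90),(-.025,-.03,.17)),((736,212),(-.025,.03,.17)),((645,213),(.025,.03,.17)),((607,262),(.025,.03,0)),((607,163),(.025,-.03,0))][:5]]+\
[(s,sc(a),b) for a,b in [((132,47),(-.025,.03,.17)),((212,70),(.025,.03,.17)),((163,138),(.025,-.03,.17)),((83,117),(-.025,-.03,.17)),((180,335),(.025,-.03,0)),((221,265),(.025,.03,0)),((107,312),(-.025,-.03,0))]]
def W(p,b,z0):
    c_,s_=np.cos(p[2]),np.sin(p[2]); return np.array([p[0]+c_*b[0]-s_*b[1],p[1]+s_*b[0]+c_*b[1],z0+b[2]])
def fit(L,z0,x0):
    f=lambda p:np.concatenate([proj(c,W(p,b,z0))[0]-uv for c,uv,b in L])
    r=least_squares(f,x0,loss="soft_l1"); print(r.x,np.degrees(r.x[2])); print(r.fun.reshape(-1,2)); return r.x
j=fit(J,0,[.46,0,1.57]); p=fit(Pl,.012,[.46,-.13,1.57])
c_,s_=np.cos(j[2]),np.sin(j[2]); R=np.array([[c_,-s_],[s_,c_]])
print("plinth in jig",R.T@(p[:2]-j[:2]),p[2]-j[2])
print("pad face", [R.T@(back(t,tc(a),.052)[0,:2]-j[:2]) for a in [(194,122),(196,207)]],[R.T@(back(s,sc(a),.052)[0,:2]-j[:2]) for a in [(550,392),(528,440)]])
E
python3 fit.py
```

```text
[0.5771 0.0276 1.6383] 93.86822967744912
[[ 0.0981  0.2396]
 [-0.0126  0.0598]
 [-0.3034  2.1544]
 [ 0.1941  1.7909]
 [-0.1842 -0.302 ]
 [ 0.0181  0.1266]
 [-0.0624  1.7831]
 [-2.1337  1.7626]]
[ 0.5692 -0.1048  1.6188] 92.74759060686316
[[-0.7681  0.3027]
 [-0.6643 -0.325 ]
 [ 1.0217  0.5253]
 [-2.2616  0.961 ]
 [-0.1271  1.0508]
 [-0.5454 -0.7676]
 [-0.4197 -0.2379]
 [-0.8367  0.513 ]
 [-1.4474 -0.8795]
 [-0.1053  1.3801]
 [ 0.7104  1.4707]
 [-0.25    0.5946]]
plinth in jig [-0.1315  0.0169] -0.019558841508214186
pad face [array([ 0.1089, -0.0359]), array([0.1094, 0.0094])] [array([0.1154, 0.0069]), array([ 0.1149, -0.0289])]
```

Confirmed: the dark wood block has the black groove near its foot, and it stands at the fence end away from the stop. I'll correct the lower-edge pixels, refit, and locate the neighbouring objects.

```bash
sed -i 's/(58,318)/(58,330)/;s/(764,285)/(764,297)/' fit.py
cat >> fit.py <<'E'
g=lambda a:(np.array(a,float)+.5)*.64-.5
for n,a,z in [("bottle",(305,354),.06),("dish",(476,341),.01),("whitebox top",(414,384),.175),("bluebox top",(487,160),.175),("jarW",(361,213),.06)]:
    w=back(t,g(a),z)[0]; print(n,w,R.T@(w[:2]-j[:2]))
o=ctrl.observe(); print("tcp in jig",R.T@(o["position"][:2]-j[:2]), "target world for jig(-.2,.017)",j[:2]+R@[-.2,.017])
print("stop", R.T@(back(t,tc((60,120)),.057)[0,:2]-j[:2]))
E
python3 fit.py
```

```text
[0.5759 0.0275 1.6372] 93.80439040063538
[[ 0.1181  0.6222]
 [ 0.036   0.5927]
 [-0.337   0.1519]
 [ 0.1902 -0.0565]
 [-0.163   0.0994]
 [ 0.0659  0.6648]
 [ 0.0584  1.4268]
 [-1.8643  1.3487]]
[ 0.5692 -0.1048  1.6188] 92.74759060686316
[[-0.7681  0.3027]
 [-0.6643 -0.325 ]
 [ 1.0217  0.5253]
 [-2.2616  0.961 ]
 [-0.1271  1.0508]
 [-0.5454 -0.7676]
 [-0.4197 -0.2379]
 [-0.8367  0.513 ]
 [-1.4474 -0.8795]
 [-0.1053  1.3801]
 [ 0.7104  1.4707]
 [-0.25    0.5946]]
plinth in jig [-0.1316  0.0154] -0.01844463593572243
pad face [array([ 0.1089, -0.037 ]), array([0.1093, 0.0082])] [array([0.1153, 0.0057]), array([ 0.1149, -0.0301])]
bottle [0.454  0.1542 0.06  ] [0.1345 0.1132]
dish [ 0.4852 -0.1314  0.01  ] [-0.1526  0.101 ]
whitebox top [ 0.4045 -0.0215  0.175 ] [-0.0376  0.1743]
bluebox top [ 0.7496 -0.1295  0.175 ] [-0.1682 -0.163 ]
jarW [0.6935 0.0683 0.06  ] [ 0.0329 -0.1201]
tcp in jig [0.4892 0.3604] target world for jig(-.2,.017) [ 0.5722 -0.1732]
stop [ 0.1784 -0.0404]
```

>>> send_rows(
  rows=[
    [1,-0.03,0,0,-8.1],
    [1,-0.03,0,0,-8.1],
    [1,-0.03,0,0,-8.1],
    [1,0,-0.044,0.0215,0],
    [1,0,-0.044,0.0215,0],
    [1,0,-0.044,0.0215,0],
    [1,0,-0.044,0.0215,0],
    [1,0,-0.044,0.0215,0],
    [1,0,-0.044,0.0215,0],
    [1,0,-0.044,0.0215,0],
    [1,0,-0.044,0.0215,0],
    [1,0,-0.044,0.0215,0],
    [1,0,-0.044,0.0215,0],
    [1,0,-0.044,0.0215,0],
    [1,0,-0.044,0.0215,0],
    [1,0,-0.044,0.0215,0],
    [1,0,-0.044,0.0215,0],
    [1,0,-0.044,0.0215,0],
    [1,0,-0.044,0.0215,0],
    [1,0,0,0,0],
  ],
  grip_force=40,
)

```text
time: 2.95
position: [0.5742, -0.1906, 0.3186]
tool_rot: [[-0.004, -0.063, 0.998], [0.001, 0.998, 0.063], [-1.0, 0.001, -0.004]]
force: [-0.9, 0.8, -1.5]
gripper_width: -0.0002
```

>>> send_rows(
  rows=[
    [1,0.04,0,0,0],
    [1,0.04,0,0,0],
    [1,0.04,0,0,0],
    [1,0.03,0,0,0],
    [1,0.015,0,0,0],
    [1,0,0,0,0],
    [1,0,0,0,0],
  ],
)

```text
time: 3.82
position: [0.5744, -0.188, 0.1583]
tool_rot: [[0.003, -0.066, 0.998], [-0.001, 0.998, 0.066], [-1.0, -0.001, 0.003]]
force: [0.6, 0.5, -0.4]
gripper_width: 0.0004
```

```bash
cat > st.py <<'E'
from h import *
j=np.array([.5759,.0275,1.6372]); c_,s_=np.cos(j[2]),np.sin(j[2]); R=np.array([[c_,-s_],[s_,c_]])
o=ctrl.observe(); print(o["time"],"jig",R.T@(o["position"][:2]-j[:2]),o["position"],"F jig",R.T@o["force"][:2],o["force"][2])
E
python3 st.py
python3 - <<'E'
from h import *
c=capture("wrist")["color"][:,:,::-1]; cv2.imwrite("pics/w1.png",c)
c=capture("scene")["color"][:,:,::-1]
cv2.imwrite("pics/s1.png",cv2.resize(c[80:265,150:340],(616,600),interpolation=cv2.INTER_CUBIC))
E
```

```text
3.825 jig [-0.2149  0.0158] [ 0.5744 -0.188   0.1583] F jig [ 0.4824 -0.6286] -0.39422091793885505
```

View pics/w1.png

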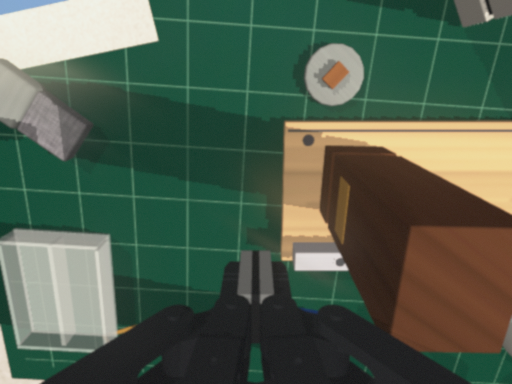

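View pics/s1.png

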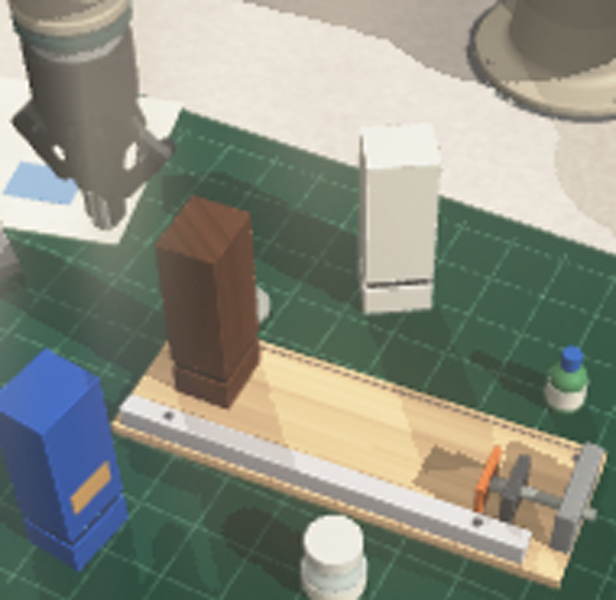

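The brass plate shows on the face towards the gripper, at wrist (343,208), so this is the right plinth and the right side to push.

>>> send_rows(
  rows=[
    [1,0.006,0.012,0,0],
    [1,0,0.012,0,0],
    [1,0,0.008,0,0],
    [1,0,0.005,0,0],
    [1,0,0.005,0,0],
    [1,0,0.005,0,0],
    [1,0,0,0,0],
  ],
)

```text
time: 4.8
position: [0.5706, -0.1408, 0.1503]
tool_rot: [[0.0, -0.066, 0.998], [-0.0, 0.998, 0.066], [-1.0, -0.0, 0.0]]
force: [1.1, -1.6, -0.5]
gripper_width: -0.0001
```

```bash
python3 st.py
```

```text
4.8 jig [-0.1676  0.0164] [ 0.5706 -0.1408  0.1503] F jig [-1.6854 -0.9584] -0.5470769593443966
```

>>> send_rows(
  rows=[
    [1,0,0.004,0,0],
    [1,0,0.004,0,0],
    [1,0,0.004,0,0],
    [1,0,0.004,0,0],
    [1,0,0.004,0,0],
  ],
)

```text
time: 5.42
position: [0.5693, -0.1207, 0.1503]
tool_rot: [[0.0, -0.066, 0.998], [0.0, 0.998, 0.066], [-1.0, 0.0, 0.0]]
force: [-0.4, 0.6, 0.3]
gripper_width: 0.0003
```

```bash
python3 st.py
python3 - <<'E'
from h import *
c=capture("scene")["color"][:,:,::-1]
cv2.imwrite("pics/s2.png",cv2.resize(c[80:265,150:340],(616,600),interpolation=cv2.INTER_CUBIC))
E
```

```text
5.425 jig [-0.1474  0.0164] [ 0.5693 -0.1207  0.1503] F jig [0.6293 0.3923] 0.2909104190989228
```

View pics/s2.png

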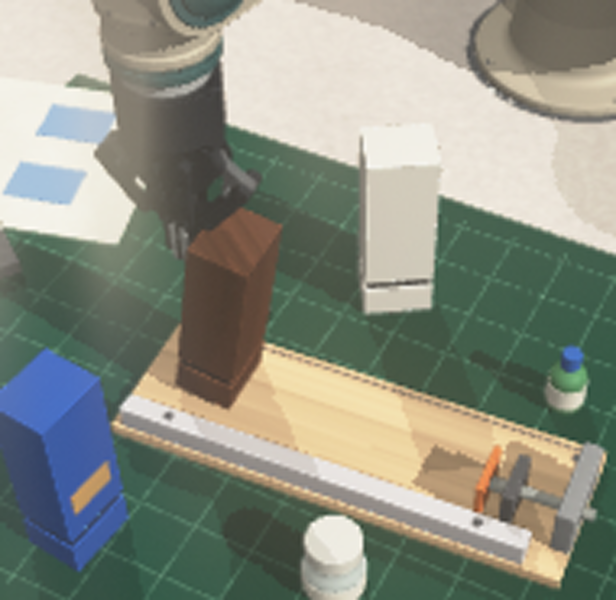

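It is tilting about its foot edge without sliding. I'll keep pushing.

>>> send_rows(
  rows=[
    [1,0,0.004,0,0],
    [1,0,0.004,0,0],
    [1,0,0.004,0,0],
    [1,0,0.004,0,0],
    [1,0,0.004,0,0],
    [1,0,0.003,0,0],
    [1,0,0.003,0,0],
    [1,0,0,0,0],
    [1,0,0,0,0],
    [1,0,0,0,0],
    [1,0,0,0,0],
  ],
)

```text
time: 6.85
position: [0.5676, -0.0952, 0.1503]
tool_rot: [[-0.0, -0.066, 0.998], [0.0, 0.998, 0.066], [-1.0, 0.0, -0.0]]
force: [0.5, -0.5, -0.6]
gripper_width: 0.0
```

```bash
python3 st.py
python3 - <<'E'
from h import *
c=capture("scene")["color"][:,:,::-1]
cv2.imwrite("pics/s3.png",cv2.resize(c[80:265,150:340],(616,600),interpolation=cv2.INTER_CUBIC))
E
```

```text
6.85 jig [-0.1218  0.0165] [ 0.5676 -0.0952  0.1503] F jig [-0.5287 -0.4956] -0.5615785299811237
```

View pics/s3.png

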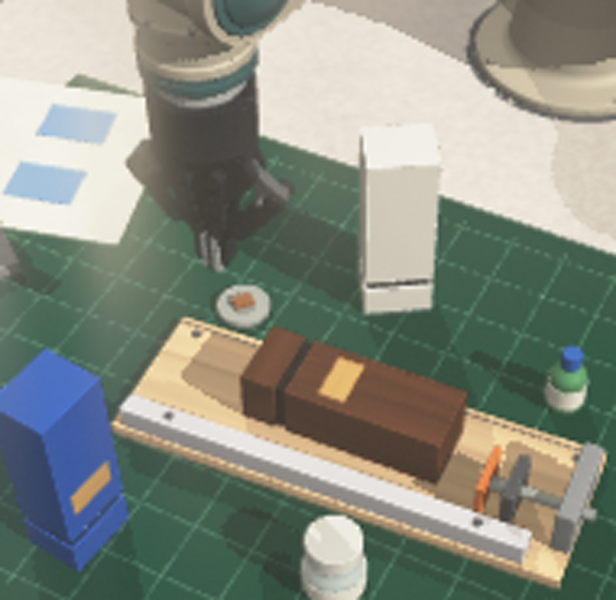

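The plinth is lying on the bed with the brass plate up at (342,378). I'll measure its pose next.

Run:
```python
from h import *
c=capture("scene")["color"][:,:,::-1]
cv2.imwrite("pics/s4.png",cv2.resize(c[165:255,180:340],(800,450),interpolation=cv2.INTER_CUBIC))
c=capture("top")["color"][:,:,::-1]
cv2.imwrite("pics/t4.png",cv2.resize(c[145:225,165:325],(800,400),interpolation=cv2.INTER_CUBIC))
```

```text
(no output)
```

View pics/s4.png

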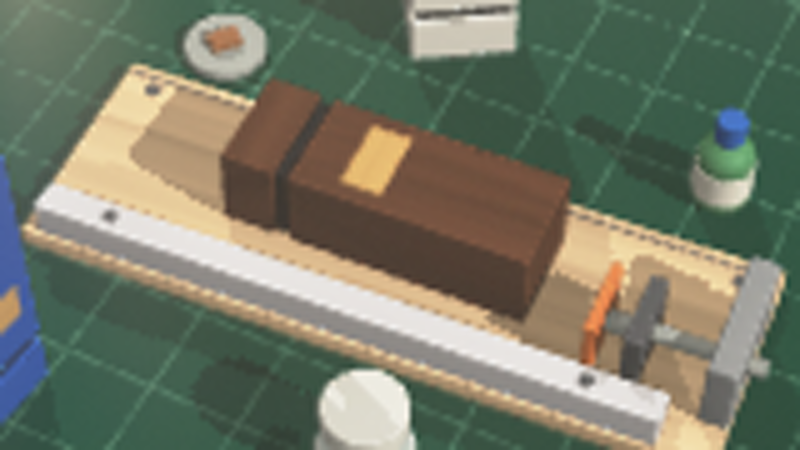

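View pics/t4.png

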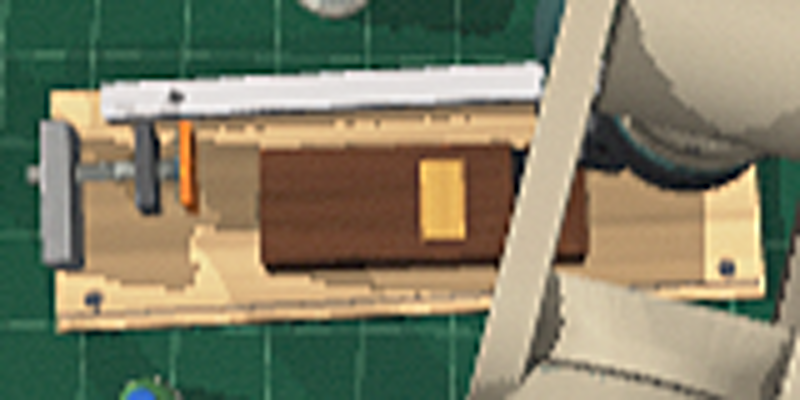

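```bash
cat > lie.py <<'E'
from h import *
from scipy.optimize import least_squares
j=np.array([.5759,.0275,1.6372]); c_,s_=np.cos(j[2]),np.sin(j[2]); R=np.array([[c_,-s_],[s_,c_]])
def lie(L):
    def f(p):
        o=[]
        for c,uv,(x,y,z) in L:
            a=p[2]+j[2]; b=j[:2]+R@p[:2]
            w=[b[0]+np.cos(a)*x-np.sin(a)*y,b[1]+np.sin(a)*x+np.cos(a)*y,.012+z]; o.append(proj(c,w)[0]-uv)
        return np.concatenate(o)
    r=least_squares(f,[-.1,.01,0],loss="soft_l1"); print("foot origin in jig x,y,yaw",r.x); print(r.fun.reshape(-1,2))
E
python3 - <<'E'
from lie import *
t=capture("top"); s=capture("scene")
T=lambda a:(np.array(a,float)+.5)/5-.5+[165,145]
S=lambda a:(np.array(a,float)+.5)/5-.5+[180,165]
l=.17
A=[(s,S(a),b) for a,b in [((270,80),(0,.03,.05)),((570,182),(l,.03,.05)),((525,265),(l,-.03,.05)),((222,158),(0,-.03,.05)),((522,318),(l,-.03,0)),((227,214),(0,-.03,0))]]
B=[(t,T(a),b) for a,b in [((262,152),(l,-.03,.05)),((263,262),(l,.03,.05)),((587,257),(0,.03,.05))]]
lie(A);lie(B);lie(A+B)
E
```

```text
foot origin in jig x,y,yaw [-0.0937  0.0149 -0.0234]
[[ 0.1108 -0.7656]
 [ 0.3844 -0.5725]
 [ 0.5533  0.0927]
 [-0.7116 -0.5048]
 [ 0.1177  1.4148]
 [-0.627   0.4671]]
foot origin in jig x,y,yaw [-0.0951  0.0162 -0.0288]
[[-0.3219 -0.5039]
 [-0.3235  0.3655]
 [ 0.7734  0.087 ]]
foot origin in jig x,y,yaw [-0.0942  0.0155 -0.0247]
[[ 0.05   -0.9472]
 [ 0.2668 -0.7103]
 [ 0.4055 -0.0649]
 [-0.7967 -0.7078]
 [-0.0246  1.2593]
 [-0.7097  0.2662]
 [-0.7151 -0.4967]
 [-0.624   0.3707]
 [ 0.4643 -0.176 ]]
```

>>> send_rows(
  rows=[
    [0,-0.03,0,-0.012,0],
    [0,0,0.03,-0.012,0],
    [0,0,0.03,-0.012,0],
    [0,0,0.03,-0.012,0],
    [0,0,0.022,-0.008,0],
    [0,0.04,0,0,0],
    [0,0.04,0,0,0],
    [0,0.03,0,0,0],
    [0,0,0,0,0],
    [0,0,0,0,0],
  ],
)

```text
time: 8.35
position: [0.5051, 0.0129, 0.0718]
tool_rot: [[0.002, -0.066, 0.998], [0.0, 0.998, 0.066], [-1.0, -0.0, 0.002]]
force: [0.6, -0.6, 0.1]
gripper_width: 0.0425
```

```bash
python3 st.py
python3 - <<'E'
from h import *
c=capture("scene")["color"][:,:,::-1]
cv2.imwrite("pics/s5.png",cv2.resize(c[80:265,150:340],(616,600),interpolation=cv2.INTER_CUBIC))
c=capture("wrist")["color"][:,:,::-1]
cv2.imwrite("pics/w5.png",c)
E
```

```text
8.35 jig [-0.0098  0.0716] [0.5051 0.0129 0.0718] F jig [-0.6322 -0.5577] 0.1369410684444719
```

View pics/s5.png

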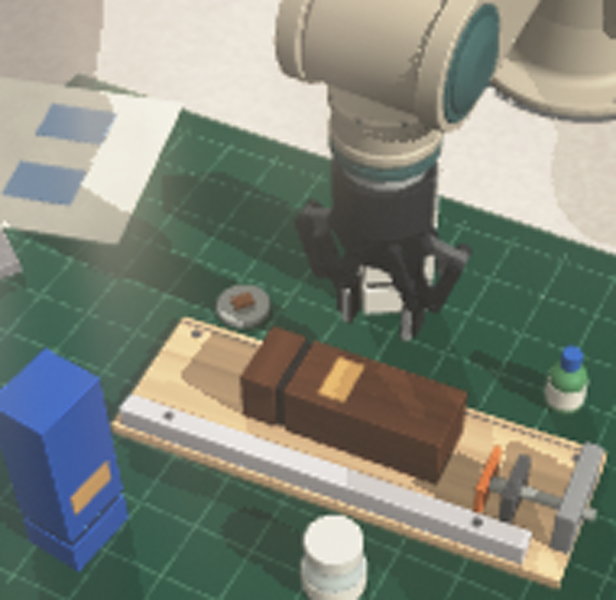

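View pics/w5.png

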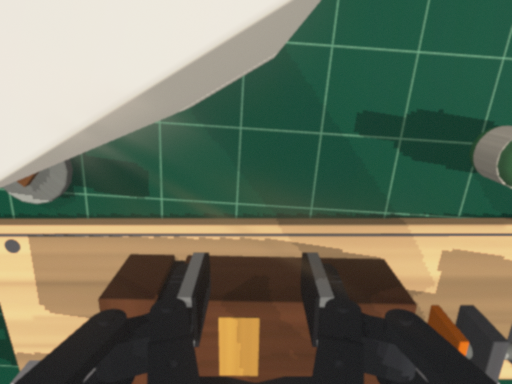

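The wrist camera sits about 83 mm out on the tool's -z side and 143 mm up, so lowering here would bring it down near the white box (wrist, upper left). I'll rise, turn the tool half a turn so the camera faces the fence, and then lower.

Run:
```python
from h import *
print(ctrl.observe()["q"])
```

```text
[ -2.7275   6.3391  95.3503   0.0042  78.1252 -96.5251]
```

>>> send_rows(
  rows=[
    [0,-0.05,0,0,0],
    [0,-0.05,0,0,0],
    [0,-0.02,0,0,0],
    [0,0,0,0,10.6],
    [0,0,0,0,10.6],
    [0,0,0,0,10.6],
    [0,0,0,0,10.6],
    [0,0,0,0,10.6],
    [0,0,0,0,10.6],
    [0,0,0,0,10.6],
    [0,0,0,0,10.6],
    [0,0,0,0,10.6],
    [0,0,0,0,10.6],
    [0,0,0,0,10.6],
    [0,0,0,0,10.6],
    [0,0,0,0,10.6],
    [0,0,0,0,10.6],
    [0,0,0,0,10.6],
    [0,0,0,0,10.6],
    [0,0,0,0,10.4],
  ],
)

```text
time: 10.95
position: [0.5047, 0.0129, 0.1918]
tool_rot: [[0.003, 0.06, -0.998], [-0.0, -0.998, -0.06], [-1.0, 0.0, -0.003]]
force: [0.1, 0.7, 0.7]
gripper_width: 0.0429
```

```bash
python3 st.py; python3 -c "
from h import *
o=ctrl.observe();print(o['q'],o['tool_rot'])"
```

```text
10.95 jig [-0.0098  0.072 ] [0.5047 0.0129 0.1918] F jig [ 0.7344 -0.1611] 0.719143543649062
[-2.7253  0.466  87.3317  0.0052 92.0585 83.8214] [[ 0.0025  0.0602 -0.9982]
 [-0.     -0.9982 -0.0602]
 [-1.      0.0002 -0.0025]]
```

>>> send_rows(
  rows=[
    [0,0.05,0,0,0],
    [0,0.05,0,0,0],
    [0,0.04,0,0,0],
    [0,0.02,0,0,0],
    [0,0.008,0,0,0],
    [0,0,0,0,0],
    [0,0,0,0,0],
  ],
)

```text
time: 11.82
position: [0.5053, 0.0129, 0.0238]
tool_rot: [[0.003, 0.066, -0.998], [-0.0, -0.998, -0.066], [-1.0, 0.0, -0.003]]
force: [-0.2, -0.3, -0.3]
gripper_width: 0.0429
```

```bash
python3 st.py
python3 - <<'E'
from h import *
print(ctrl.observe()["tool_rot"][:,1])
c=capture("scene")["color"][:,:,::-1]
cv2.imwrite("pics/s6.png",cv2.resize(c[80:265,150:340],(616,600),interpolation=cv2.INTER_CUBIC))
c=capture("wrist")["color"][:,:,::-1]
cv2.imwrite("pics/w6.png",c)
E
```

```text
11.825 jig [-0.0098  0.0714] [0.5053 0.0129 0.0238] F jig [-0.268   0.2001] -0.34299315987286977
[ 0.0663 -0.9978  0.0002]
```

View pics/s6.png

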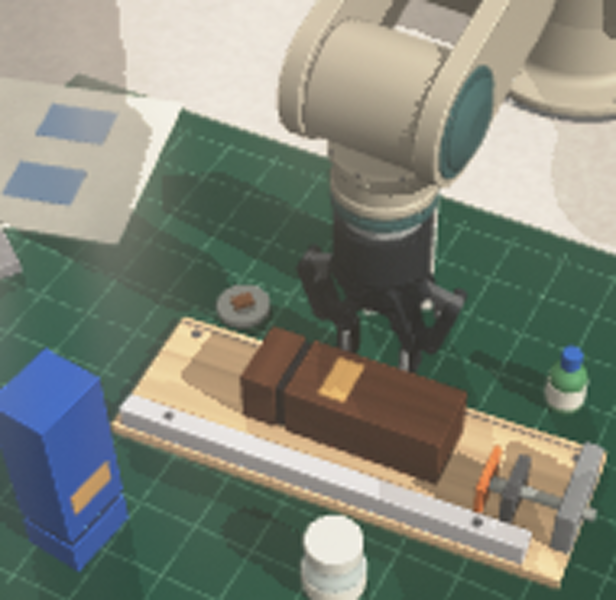

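View pics/w6.png

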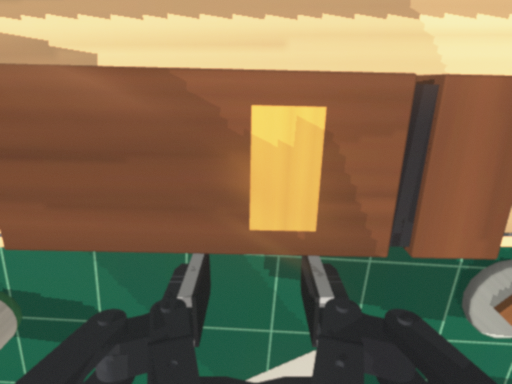

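>>> send_rows(
  rows=[
    [0,0,0,-0.005,0],
    [0,0,0,-0.005,0],
    [0,0,0,-0.002,0],
    [0,0,0,-0.002,0],
    [0,0,0,-0.002,0],
    [0,0,0,-0.002,0],
    [0,0,0,-0.002,0],
    [0,0,0,-0.002,0],
    [0,0,0,-0.002,0],
  ],
)

```text
time: 13.05
position: [0.5282, 0.0146, 0.0222]
tool_rot: [[-0.0, 0.066, -0.998], [0.0, -0.998, -0.066], [-1.0, -0.0, 0.0]]
force: [-2.5, 0.1, 1.1]
gripper_width: 0.0426
```

```bash
python3 st.py
```

```text
13.05 jig [-0.0097  0.0484] [0.5282 0.0146 0.0222] F jig [0.2494 2.5288] 1.134901394369638
```

Sliding takes about 2.5 N. I'll continue towards the fence.

>>> send_rows(
  rows=[
    [0,0,0,-0.002,0],
    [0,0,0,-0.002,0],
    [0,0,0,-0.002,0],
    [0,0,0,-0.002,0],
    [0,0,0,-0.002,0],
    [0,0,0,-0.002,0],
  ],
)

```text
time: 13.8
position: [0.5403, 0.0154, 0.0222]
tool_rot: [[-0.0, 0.066, -0.998], [0.0, -0.998, -0.066], [-1.0, -0.0, 0.0]]
force: [-2.2, -0.5, -0.7]
gripper_width: 0.0429
```

```bash
python3 st.py
python3 - <<'E'
from h import *
c=capture("scene")["color"][:,:,::-1]
cv2.imwrite("pics/s7.png",cv2.resize(c[165:255,180:340],(800,450),interpolation=cv2.INTER_CUBIC))
E
```

```text
13.8 jig [-0.0097  0.0363] [0.5403 0.0154 0.0222] F jig [-0.3137  2.257 ] -0.7499553181592673
```

View pics/s7.png

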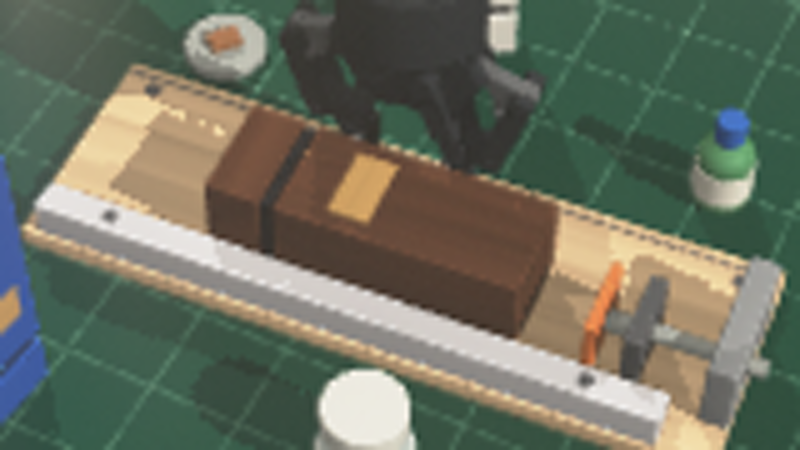

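>>> send_rows(
  rows=[
    [0,0,0,-0.0015,0],
    [0,0,0,-0.0015,0],
    [0,0,0,-0.001,0],
    [0,0,0,-0.001,0],
  ],
)

```text
time: 14.35
position: [0.5453, 0.0157, 0.0223]
tool_rot: [[0.0, 0.066, -0.998], [0.0, -0.998, -0.066], [-1.0, -0.0, -0.0]]
force: [-1.6, -0.5, 0.1]
gripper_width: 0.0433
```

>>> send_rows(
  rows=[
    [0,0,0,-0.0005,0],
    [0,0,0,-0.0005,0],
  ],
)

```text
time: 14.6
position: [0.5462, 0.0158, 0.0223]
tool_rot: [[-0.0, 0.066, -0.998], [0.0, -0.998, -0.066], [-1.0, -0.0, -0.0]]
force: [-1.7, -0.1, -0.6]
gripper_width: 0.0426
```

>>> send_rows(
  rows=[
    [0,0,0,-0.0005,0],
    [0,0,0,-0.0005,0],
  ],
)

```text
time: 14.85
position: [0.5472, 0.0158, 0.0223]
tool_rot: [[-0.0, 0.066, -0.998], [0.0, -0.998, -0.066], [-1.0, -0.0, 0.0]]
force: [-1.1, -0.4, -1.1]
gripper_width: 0.0426
```

>>> send_rows(
  rows=[
    [0,0,0,-0.0005,0],
    [0,0,0,-0.0005,0],
  ],
)

```text
time: 15.1
position: [0.5482, 0.0159, 0.0223]
tool_rot: [[-0.0, 0.066, -0.998], [0.0, -0.998, -0.066], [-1.0, -0.0, 0.0]]
force: [-2.1, -0.4, -0.9]
gripper_width: 0.0431
```

>>> send_rows(
  rows=[
    [0,0,0,-0.0005,0],
    [0,0,0,-0.0005,0],
  ],
)

```text
time: 15.35
position: [0.5487, 0.0159, 0.0223]
tool_rot: [[-0.002, 0.066, -0.998], [-0.0, -0.998, -0.066], [-1.0, -0.0, 0.002]]
force: [-7.4, -0.9, 3.4]
gripper_width: 0.0427
```

>>> send_rows(
  rows=[
    [0,0,0,-0.0005,0],
    [0,0,0,-0.0005,0],
  ],
)

```text
time: 15.6
position: [0.5486, 0.0159, 0.0223]
tool_rot: [[-0.004, 0.066, -0.998], [-0.0, -0.998, -0.066], [-1.0, -0.0, 0.004]]
force: [-13.6, -1.7, 7.3]
gripper_width: 0.0427
```

It is at the fence. I'll back off at once and look.

>>> send_rows(
  rows=[
    [0,0,0,0.001,0],
    [0,0,0,0.002,0],
    [0,0,0,0.01,0],
    [0,0,0,0.02,0],
    [0,0,0,0.012,0],
    [0,0,0,0,0],
  ],
)

```text
time: 16.35
position: [0.5049, 0.013, 0.0225]
tool_rot: [[0.0, 0.066, -0.998], [0.0, -0.998, -0.066], [-1.0, -0.0, -0.0]]
force: [-0.1, -0.0, 0.5]
gripper_width: 0.0423
```

```bash
python3 st.py
python3 - <<'E'
from h import *
c=capture("scene")["color"][:,:,::-1]
cv2.imwrite("pics/s8.png",cv2.resize(c[165:255,180:340],(800,450),interpolation=cv2.INTER_CUBIC))
c=capture("wrist")["color"][:,:,::-1]
cv2.imwrite("pics/w8.png",c)
E
```

```text
16.35 jig [-0.0097  0.0718] [0.5049 0.013  0.0225] F jig [-0.0109  0.0939] 0.5013316324076267
```

View pics/s8.png

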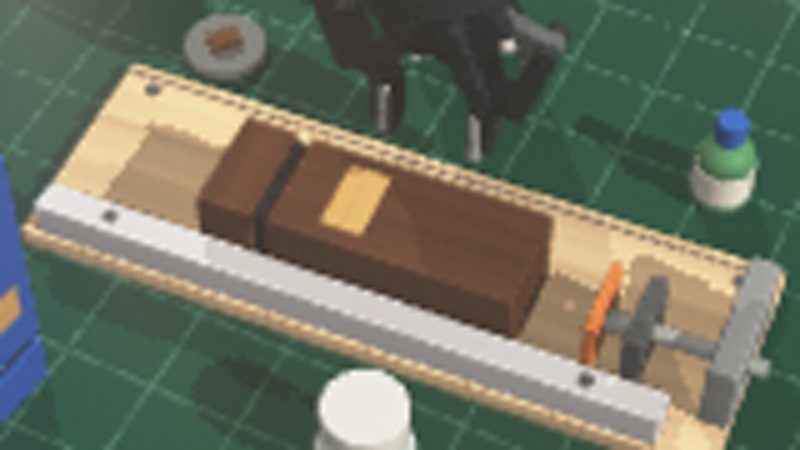

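View pics/w8.png

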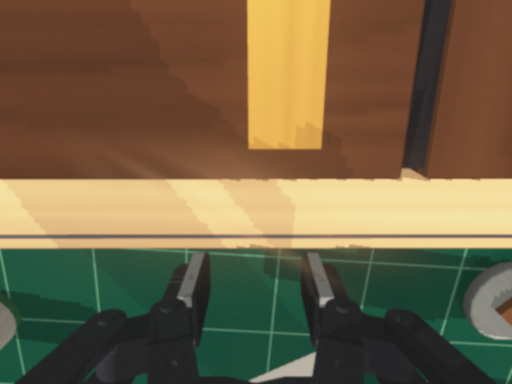

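The plinth is flush: in the wrist view its edge stays at row 179 all along, parallel to the bed line at row 236. Next I'll move behind the foot end with fingers shut and the tool turned -90°, so the camera hangs over the plinth.

>>> send_rows(
  rows=[
    [1,-0.05,0,0,0],
    [1,-0.05,0,0,0],
    [1,-0.02,0.0253,-0.0168,0],
    [1,0,0.04,-0.02,0],
    [1,0,0.03,-0.025,0],
    [1,0,0.03,-0.025,0],
    [1,0,0,0,-10],
    [1,0,0,0,-10],
    [1,0,0,0,-10],
    [1,0,0,0,-10],
    [1,0,0,0,-10],
    [1,0,0,0,-10],
    [1,0,0,0,-10],
    [1,0,0,0,-10],
    [1,0,0,0,-10],
    [1,0,0,0,0],
  ],
)

```text
time: 18.45
position: [0.6006, -0.1063, 0.1422]
tool_rot: [[0.0, 0.998, 0.065], [0.0, 0.065, -0.998], [-1.0, 0.0, -0.0]]
force: [-0.3, 0.6, 0.2]
gripper_width: 0.0
```

```bash
python3 st.py
python3 - <<'E'
from h import *
print(ctrl.observe()["tool_rot"])
c=capture("scene")["color"][:,:,::-1]
cv2.imwrite("pics/s9.png",cv2.resize(c[80:265,150:340],(616,600),interpolation=cv2.INTER_CUBIC))
c=capture("wrist")["color"][:,:,::-1]
cv2.imwrite("pics/w9.png",c)
E
```

```text
18.45 jig [-0.1351 -0.0158] [ 0.6006 -0.1063  0.1422] F jig [0.6261 0.2582] 0.22700458924568867
[[ 0.0002  0.9979  0.0648]
 [ 0.      0.0648 -0.9979]
 [-1.      0.0002 -0.    ]]
```

View pics/s9.png

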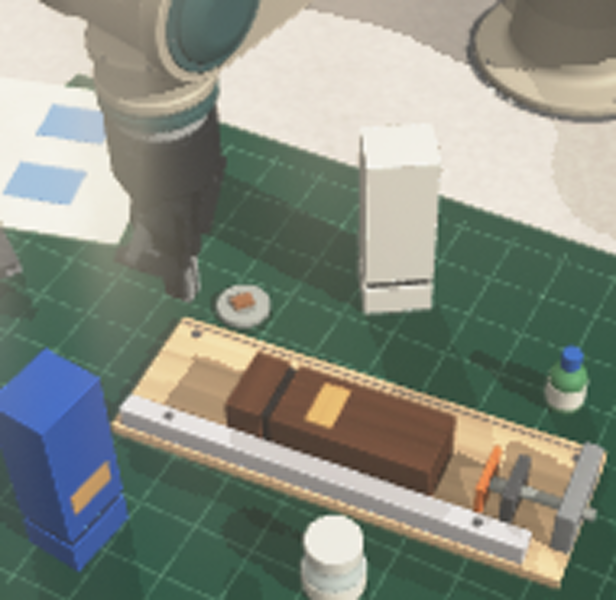

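View pics/w9.png

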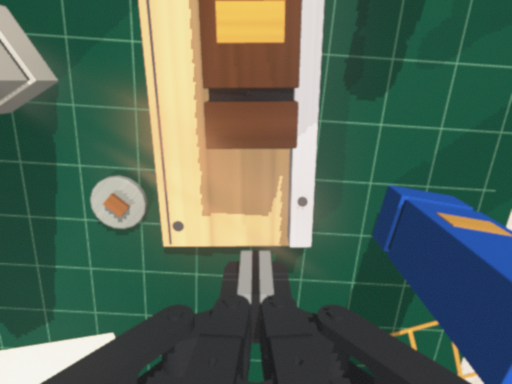

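>>> send_rows(
  rows=[
    [1,0.05,0,0,0],
    [1,0.04,0,0,0],
    [1,0.02,0,0,0],
    [1,0.009,0,0,0],
    [1,0,0,-0.006,0],
    [1,0,0,-0.006,0],
    [1,0,0,-0.004,0],
    [1,0,0,-0.002,0],
    [1,0,0,-0.002,0],
    [1,0,0,0,0],
  ],
)

```text
time: 19.8
position: [0.5989, -0.0862, 0.0233]
tool_rot: [[0.0, 0.998, 0.066], [0.0, 0.066, -0.998], [-1.0, 0.0, -0.0]]
force: [-0.0, 0.2, -0.2]
gripper_width: 0.0001
```

```bash
python3 st.py
```

```text
19.8 jig [-0.115  -0.0154] [ 0.5989 -0.0862  0.0233] F jig [0.2263 0.0097] -0.17961164413569272
```

>>> send_rows(
  rows=[
    [1,0,0,-0.002,0],
    [1,0,0,-0.002,0],
    [1,0,0,-0.002,0],
    [1,0,0,-0.002,0],
    [1,0,0,-0.002,0],
    [1,0,0,-0.002,0],
  ],
)

```text
time: 20.55
position: [0.5981, -0.0745, 0.0233]
tool_rot: [[0.0, 0.998, 0.066], [-0.001, 0.066, -0.998], [-1.0, 0.0, 0.001]]
force: [0.3, -2.3, -0.6]
gripper_width: -0.0001
```

```bash
python3 st.py
```

```text
20.55 jig [-0.1033 -0.0154] [ 0.5981 -0.0745  0.0233] F jig [-2.342  -0.1267] -0.6193950054172459
```

>>> send_rows(
  rows=[
    [1,0,0,-0.002,0],
    [1,0,0,-0.002,0],
    [1,0,0,-0.002,0],
    [1,0,0,-0.002,0],
  ],
)

```text
time: 21.05
position: [0.5975, -0.0662, 0.0233]
tool_rot: [[0.0, 0.998, 0.066], [0.0, 0.066, -0.998], [-1.0, 0.0, -0.0]]
force: [-0.2, -1.8, -0.1]
gripper_width: 0.0001
```

>>> send_rows(
  rows=[
    [1,0,0,-0.002,0],
    [1,0,0,-0.002,0],
    [1,0,0,-0.002,0],
    [1,0,0,-0.002,0],
  ],
)

```text
time: 21.55
position: [0.597, -0.0582, 0.0233]
tool_rot: [[0.0, 0.998, 0.066], [0.0, 0.066, -0.998], [-1.0, 0.0, -0.0]]
force: [0.4, -2.1, -0.3]
gripper_width: 0.0001
```

>>> send_rows(
  rows=[
    [1,0,0,-0.001,0],
    [1,0,0,-0.001,0],
    [1,0,0,-0.001,0],
  ],
)

```text
time: 21.92
position: [0.5968, -0.0554, 0.0233]
tool_rot: [[0.0, 0.998, 0.066], [0.0, 0.066, -0.998], [-1.0, 0.0, -0.0]]
force: [0.4, -2.0, -0.4]
gripper_width: 0.0002
```

```bash
python3 st.py
python3 - <<'E'
from h import *
c=capture("scene")["color"][:,:,::-1]
cv2.imwrite("pics/s10.png",cv2.resize(c[165:255,180:340],(800,450),interpolation=cv2.INTER_CUBIC))
c=capture("wrist")["color"][:,:,::-1]
cv2.imwrite("pics/w10.png",c)
E
```

```text
21.925 jig [-0.0841 -0.0154] [ 0.5968 -0.0554  0.0233] F jig [-2.0065 -0.2577] -0.40139623510670513
```

View pics/s10.png

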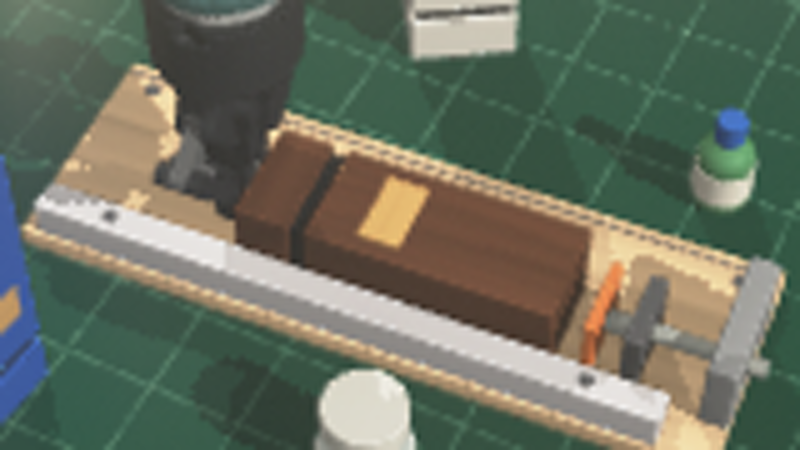

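View pics/w10.png

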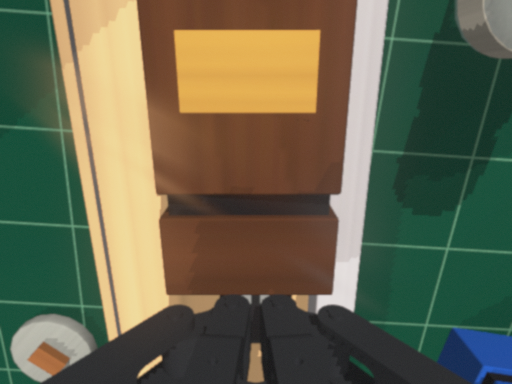

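Still flush, and sliding takes about 2.0 N. The pad is roughly 15 mm ahead. I'll feel for it in 1 mm rows.

>>> send_rows(
  rows=[
    [1,0,0,-0.001,0],
    [1,0,0,-0.001,0],
    [1,0,0,-0.001,0],
    [1,0,0,-0.001,0],
  ],
)

```text
time: 22.52
position: [0.5965, -0.0513, 0.0233]
tool_rot: [[0.0, 0.998, 0.066], [0.0, 0.066, -0.998], [-1.0, 0.0, -0.0]]
force: [-0.4, -2.4, 0.5]
gripper_width: 0.0002
```

>>> send_rows(
  rows=[
    [1,0,0,-0.001,0],
    [1,0,0,-0.001,0],
    [1,0,0,-0.001,0],
  ],
)

```text
time: 22.9
position: [0.5963, -0.0483, 0.0233]
tool_rot: [[0.0, 0.998, 0.066], [0.0, 0.066, -0.998], [-1.0, 0.0, -0.0]]
force: [-0.5, -2.8, 0.4]
gripper_width: 0.0002
```

>>> send_rows(
  rows=[
    [1,0,0,-0.001,0],
    [1,0,0,-0.001,0],
  ],
)

```text
time: 23.15
position: [0.5962, -0.0463, 0.0233]
tool_rot: [[0.0, 0.998, 0.066], [0.0, 0.066, -0.998], [-1.0, 0.0, -0.0]]
force: [-0.1, -2.5, 1.2]
gripper_width: 0.0001
```

>>> send_rows(
  rows=[
    [1,0,0,-0.001,0],
    [1,0,0,-0.001,0],
  ],
)

```text
time: 23.4
position: [0.5961, -0.0443, 0.0233]
tool_rot: [[0.0, 0.998, 0.066], [0.0, 0.066, -0.998], [-1.0, 0.0, -0.0]]
force: [0.1, -2.0, -0.6]
gripper_width: -0.0001
```

>>> send_rows(
  rows=[
    [1,0,0,-0.001,0],
    [1,0,0,-0.001,0],
  ],
)

```text
time: 23.65
position: [0.5959, -0.0423, 0.0233]
tool_rot: [[-0.0, 0.998, 0.066], [0.0, 0.066, -0.998], [-1.0, -0.0, -0.0]]
force: [-1.1, -2.7, 0.2]
gripper_width: 0.0
```

>>> send_rows(
  rows=[
    [1,0,0,-0.001,0],
    [1,0,0,-0.001,0],
  ],
)

```text
time: 23.9
position: [0.5958, -0.0405, 0.0233]
tool_rot: [[0.0, 0.998, 0.066], [-0.0, 0.066, -0.998], [-1.0, 0.0, 0.0]]
force: [-0.1, -4.4, -0.5]
gripper_width: 0.0003
```

>>> send_rows(
  rows=[
    [1,0,0,-0.001,0],
    [1,0,0,-0.001,0],
  ],
)

```text
time: 24.15
position: [0.5957, -0.0389, 0.0233]
tool_rot: [[0.0, 0.998, 0.066], [-0.001, 0.066, -0.998], [-1.0, 0.0, 0.001]]
force: [-0.0, -6.4, 0.2]
gripper_width: 0.0001
```

>>> send_rows(
  rows=[
    [1,0,0,-0.001,0],
    [1,0,0,-0.001,0],
  ],
)

```text
time: 24.4
position: [0.5956, -0.0373, 0.0233]
tool_rot: [[0.0, 0.998, 0.066], [-0.001, 0.066, -0.998], [-1.0, 0.0, 0.001]]
force: [-0.6, -7.0, -0.2]
gripper_width: -0.0001
```

```bash
python3 st.py
```

```text
24.4 jig [-0.0659 -0.0154] [ 0.5956 -0.0373  0.0233] F jig [-6.959   1.1033] -0.2071707244655901
```

>>> send_rows(
  rows=[
    [1,0,0,-0.001,0],
    [1,0,0,-0.001,0],
  ],
)

```text
time: 24.65
position: [0.5955, -0.0357, 0.0234]
tool_rot: [[0.0, 0.998, 0.065], [-0.002, 0.065, -0.998], [-1.0, 0.0, 0.002]]
force: [-1.7, -9.3, 0.1]
gripper_width: 0.0003
```

>>> send_rows(
  rows=[
    [1,0,0,-0.0008,0],
  ],
)

```text
time: 24.78
position: [0.5955, -0.0351, 0.0234]
tool_rot: [[0.0, 0.998, 0.065], [-0.002, 0.065, -0.998], [-1.0, 0.0, 0.002]]
force: [-0.1, -10.4, -0.3]
gripper_width: 0.0
```

10.4 N in total, about 8 N over the sliding force. I'll hold for half a second.

>>> send_rows(
  rows=[
    [1,0,0,0,0],
    [1,0,0,0,0],
  ],
)

```text
time: 25.02
position: [0.5954, -0.035, 0.0234]
tool_rot: [[0.0, 0.998, 0.065], [-0.002, 0.065, -0.998], [-1.0, 0.0, 0.002]]
force: [-0.4, -9.8, 0.3]
gripper_width: -0.0
```

>>> send_rows(
  rows=[
    [1,0,0,0,0],
    [1,0,0,0,0],
  ],
)

```text
time: 25.28
position: [0.5954, -0.035, 0.0234]
tool_rot: [[0.0, 0.998, 0.065], [-0.002, 0.065, -0.998], [-1.0, 0.0, 0.002]]
force: [-0.7, -9.6, -0.4]
gripper_width: -0.0001
```

```bash
python3 st.py
python3 - <<'E'
from h import *
c=capture("scene")["color"][:,:,::-1]
cv2.imwrite("pics/s11.png",cv2.resize(c[165:255,180:340],(800,450),interpolation=cv2.INTER_CUBIC))
c=capture("wrist")["color"][:,:,::-1]
cv2.imwrite("pics/w11.png",c)
E
```

```text
25.275 jig [-0.0637 -0.0154] [ 0.5954 -0.035   0.0234] F jig [-9.5596  1.3549] -0.37547851959030015
```

View pics/s11.png

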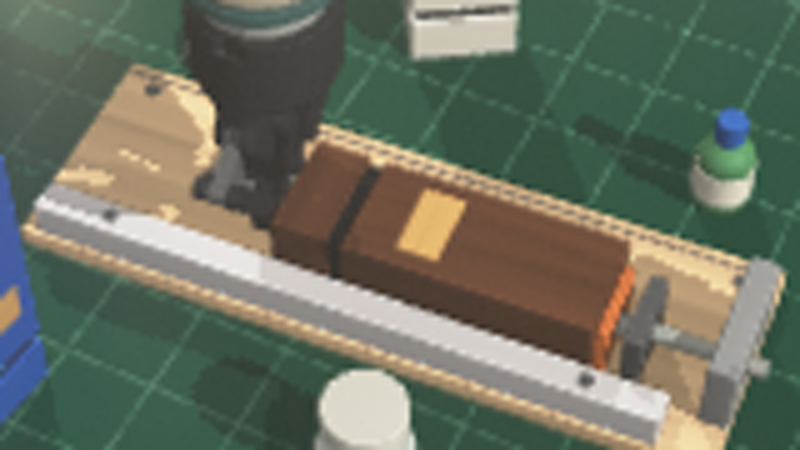

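View pics/w11.png

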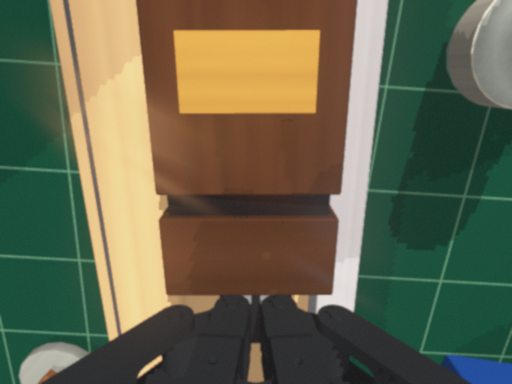

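Pressed and flush. The orange pad is against the end face at (615,315). I'll release slowly.

>>> send_rows(
  rows=[
    [1,0,0,0.0008,0],
    [1,0,0,0.0008,0],
    [1,0,0,0.0008,0],
    [1,0,0,0.0008,0],
    [1,0,0,0.0008,0],
    [1,0,0,0.0008,0],
    [1,0,0,0.0008,0],
    [1,0,0,0.001,0],
    [1,0,0,0.002,0],
    [1,0,0,0.006,0],
    [1,0,0,0.012,0],
    [1,0,0,0.012,0],
    [1,0,0,0,0],
  ],
)

```text
time: 27.0
position: [0.598, -0.0734, 0.0233]
tool_rot: [[0.0, 0.998, 0.065], [-0.0, 0.065, -0.998], [-1.0, 0.0, 0.0]]
force: [0.3, 0.4, 0.4]
gripper_width: 0.0002
```

>>> send_rows(
  rows=[
    [1,-0.05,0,0,0],
    [1,-0.05,0,0,0],
    [1,-0.05,0,0,0],
    [1,0,0,0,0],
  ],
)

```text
time: 27.5
position: [0.6, -0.0724, 0.179]
tool_rot: [[0.01, 0.998, 0.066], [-0.002, 0.066, -0.998], [-1.0, 0.01, 0.002]]
force: [0.4, 0.2, -0.2]
gripper_width: 0.0001
```

```bash
python3 st.py
python3 - <<'E'
from h import *
c=capture("scene")["color"][:,:,::-1]
cv2.imwrite("pics/s12.png",cv2.resize(c[165:255,180:340],(800,450),interpolation=cv2.INTER_CUBIC))
cv2.imwrite("pics/s12f.png",c)
c=capture("top")["color"][:,:,::-1]
cv2.imwrite("pics/t12.png",cv2.resize(c[145:225,165:325],(800,400),interpolation=cv2.INTER_CUBIC))
cv2.imwrite("pics/w12.png",capture("wrist")["color"][:,:,::-1])
E
```

```text
27.5 jig [-0.1013 -0.0175] [ 0.6    -0.0724  0.179 ] F jig [ 0.1725 -0.4594] -0.21675708888311848
```

View pics/s12.png

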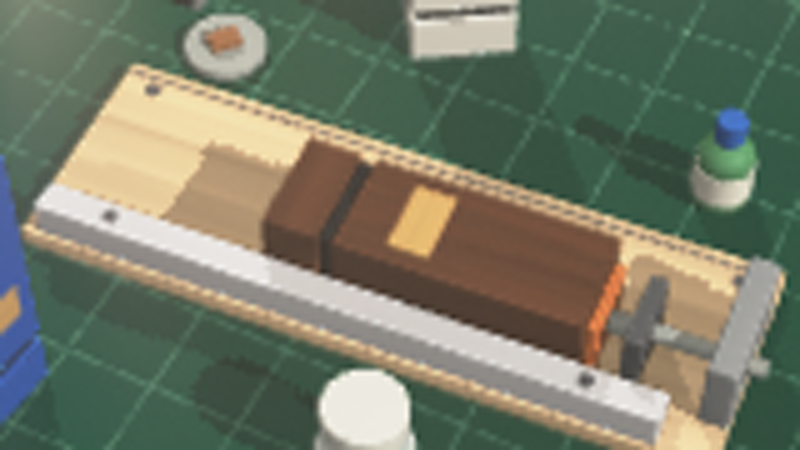

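View pics/t12.png

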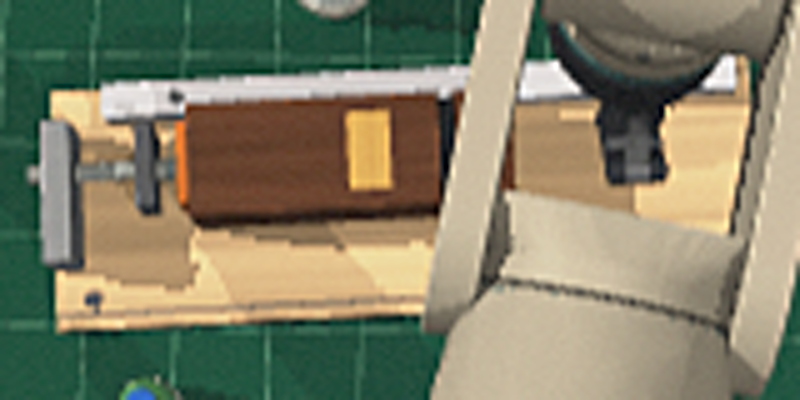

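View pics/w12.png

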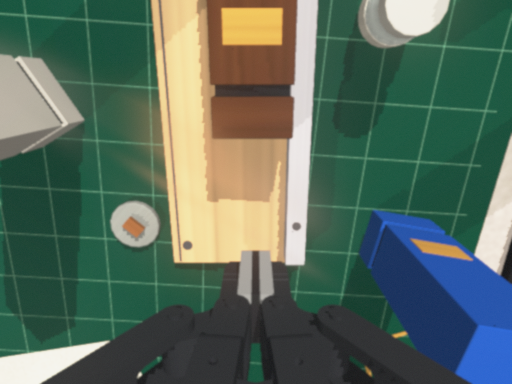

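View pics/s12f.png

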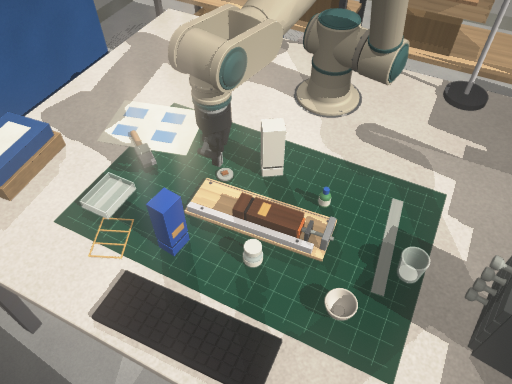

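The plinth lies against the pad at (605,315), flush along the fence with the brass plate up. I'll let the arm settle and hand in.

>>> send_rows(
  rows=[
    [1,0,0,0,0],
    [1,0,0,0,0],
    [1,0,0,0,0],
    [1,0,0,0,0],
  ],
)

```text
time: 28.15
position: [0.5979, -0.0721, 0.1731]
tool_rot: [[-0.0, 0.998, 0.066], [0.0, 0.066, -0.998], [-1.0, -0.0, -0.0]]
force: [-0.2, -0.0, 0.8]
gripper_width: 0.0002
```

```bash
python3 -c "
from cell import ctrl
print(ctrl.sign_off())"
```

```text
the job is handed in; nothing more can be done
None
```

The job is handed in at about 28 s of robot time, and every step was carried out as asked; the sign-off gave no verdict.

- **Tipping:** I pushed the plinth about 138 mm above the bed. It fell towards the pad and landed with the brass plate up, without being lifted.
- **Fence:** I slid it sideways against about 2 N until it met the fence. The last 1 mm raised the wrist force from about 7 to 13.6 N, higher than I meant but under the 15 N limit, and I backed off at once.
- **Pad:** I pushed it along the fence against about 2.2 N until the pad was felt. I then pressed to about 10 N, roughly 7.5 to 8 N over sliding, held that for 0.5 s and released slowly.
- **Last checks:** The final pictures show it brass plate up, flush along the fence and still touching the pad. Nothing else looks moved. I judged the end state by eye, so the remaining pad force was not measured.

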